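# Ease the instrument case lid shut

## Task

The stainless instrument case stands open with its lid leaning back. With a fingertip tip the lid forward past upright, catch it on a finger as it falls, and lower it on that finger until it is fully shut, without letting it drop or slam: glass vials stand inside. Do not pinch or force the lid, keep your fingers off the things in the case, and leave what stands around it where it is.

Things in the scene. Friction and masses are not known exactly. Their poses are not given: they have to be found in the camera images.
- case: open stainless box fixed to the worktop, 130 (its x) x 200 (its y) x 60 mm high with 3 mm walls; origin under its centre on the worktop; its own x axis points from the front long side (towards the robot) to the rear long side that carries the hinge, z up. Three 45 mm vials stand in a white holder along its +y end, tops 53 mm above the worktop, and a capped syringe lies on a blue mat in the rest.
- lid (a joint): angle of the stainless lid about its hinge, rad: 0 = shut, lying level on the case; 1.57 = upright; it stops leaning back at 1.83. The lid weighs about 0.25 kg. The hinge has a little friction, enough to keep the lid where it stands within about 0.15 rad of upright; tipped further forward than that it falls by its own weight, and fast. A push of about 1 N at the lip moves it.
- lid_hinge (a point): point on the hinge line at the middle of the lid; the hinge line runs along the case's y, 60 mm above the worktop and 69 mm behind the case's centre.
- lid_lip (a point): middle of the rolled bead along the lid's free edge: a round bar of radius 4 mm, 90 mm long, parallel to the hinge, 158 mm from the hinge line. A flat lip as long and 7 mm thick joins it to the double-skinned pan (134 mm from hinge to lip, 206 mm wide, 8 mm thick). Lid shut: the bead's centre is 63 mm above the worktop, 24 mm in front of the case's front wall; the space under the lip is free.
- vial0: glass vial in the case's holder, 24 mm across, 45 mm tall, metal cap; origin at the centre of its underside
- vial1: as vial0, middle of the holder
- vial2: as vial0, nearest the hinge
- syringe_in: capped syringe lying in the case, 122 mm long, 13 mm thick; origin under the middle of its barrel
- syringe_out: the same kind of syringe lying on the worktop to the left (+y) of the case
- gallipot: small steel bowl, 80 mm across, 42 mm high, to the right of the case; origin at the centre of its underside
- spirit: brown glass bottle, 52 mm across, 130 mm tall, to the left of the case; origin at the centre of its underside
- vial_out: one more vial standing on the worktop to the right of the case; origin at the centre of its underside
- med_cup: small white plastic cup, 40 mm across, 35 mm high, right of the case; origin at the centre of its underside

How it is judged:
By the outcome, as a careful person would: the job done as asked, in the order asked, and still so for the second after the job is handed in, with the robot touching nothing.
It also fails if it takes over 51 s, if anything falls off the work surface, if the arm or the gripper's body presses on something with over 40 N, if the wrist force passes 120 N, or if a joint passes its speed limit or range.

## Robot

A 7-joint arm with a two-finger parallel gripper is mounted at the origin on the work surface. World frame = base frame: x ahead of the robot, y to its left, z up, the work surface at z = 0. Lengths are in m, angles in rad, forces in N, time in s.
With the tool pointing down it reaches from about 0.425 to 0.925 m from the base axis. Payload 6.8 kg.
Tool frame: the origin (TCP) lies at the very end of the fingers, on their centre line; the grasp point (between the pads) lies 19 mm behind it (env.grasp_offset is the distance from the TCP to the grasp point, in m); x points along the fingers, z is the direction in which the jaws open and shut, and the axes are right-handed (so a half turn about x gives the same grasp; the last joint's range is limited). The gripper opens to 88 mm and grips with 3 to 60 N. Pads are 20 mm wide; open, the fingers measure 115 mm over their backs; the gripper's body (75 mm by 178 mm) begins 61 mm behind the grasp point.
Start: joints at [1.062, 0.477, 0.022, 1.555, -0.011, 1.109, -0.083], TCP at [0.263, -0.622, 0.223] pointing down, gripper open.
Joint ranges: [-2.96, 2.96], [-0.34, 2.1], [-1.41, 1.46], [0.24, 2.44], [-1.37, 4.51], [0.17, 1.92], [-2.96, 2.96]. Speed limits (rad/s): [2.39, 2.39, 3.14, 3.14, 3.14, 3.14, 3.14].

## Interface

Orientations are given as a unit quaternion [w, x, y, z].
In Python, from plant import telemetry, cams, job, env gives the robot as it stands.
- The arm moves only by the tool play_rows, never from a script. Its argument "moves" is a list of rows, each a list of 7 numbers: the turn, a rotation vector about the tool's x, y, z in degrees, then the shift along the tool's x, y, z in m, then the opening in per cent of the stroke, from 0 (shut) to 100 (fully open). In form: [[rx, ry, rz, x, y, z, grip], ...]. A call has 1 to 10 rows; each row is the pose to reach, as a shift and turn from the pose measured when the call began, along the tool's axes at that moment; what a row does not reach only later rows make up. A row lasts 1/10 s, in which the tool goes at most 50 mm and 8.59 degrees, less where a joint would pass 70% of its speed; a pose out of reach is approached as far as the arm can. A call with a gripper value outside its range is refused whole. The fingers move at their own pace and stop on an object; "force" is the grip in N (left out, the last holds). Time passes only in rows, so rows that repeat a pose let the fingers close. It gives the time, the measured TCP pose, the force and the opening at its end, in the units of the state.
- telemetry.state(): the state, without advancing time (a new reading comes with each control period).
- cams.snapshot(name): name is "side" or "top"; returns a dict with "pixels" (480x640x3 uint8, red, green, blue), "fx", "fy", "cx", "cy" (pixels), "rvec" (rotation vector, rad) and "tvec" (3), from world to camera coordinates, as OpenCV has them. Camera axes: x right, y down, z forward; pixel columns grow to the right and rows downward; lengths in m; the calibration is good to about 2 mm. A picture is of the moment at which its call begins. There is no depth.
- job.close_job(): hands the job in, once; it reports no verdict.
The state is a dict: "time_s": time; "joint_positions": joint angles; "qd": joint speeds; "tau": joint torques, N m; "ee_pos": TCP position; "tool_rot": TCP orientation; "force": force on the tool from outside, world axes, zero at the start; "moment": the same for the moment, N m; "gripper_width": finger opening in m.
Only numpy, scipy, OpenCV 4.12 (cv2) and the standard library are available. Lean on these libraries where they do the work, as an engineer would, in place of code of your own. Each camera call takes 0.05 s, during which the arm holds its last target.

## Working session

There is one attempt and no reset: what is moved stays moved. The work goes in short steps, Python scripts to look and compute and a tool call to move; the robot and the scene stay as the last step left them, time stands still between calls to the robot, and variables do not carry over. Pictures are saved under pics/ and viewed, and the job is handed in when it is done.

Besides the shell and the picture viewer there is one more tool, called after "Call:" as name(argument=value, ...) on one line, values as JSON. play_rows: Moves the arm, as the interface text tells. Its arguments: {"type":"object","properties":{"moves":{"type":"array","items":{"type":"array","items":{"type":"number"}}},"force":{"type":"number"}},"required":["moves"]}

```bash
mkdir -p pics; ls; python3 - <<'E'
from plant import telemetry, cams, job, env
import cv2
s=telemetry.state(); print(s)
for n in("side","top"):
    c=cams.snapshot(n); cv2.imwrite(f"pics/{n}0.png",c["pixels"][:,:,::-1]); print(n,{k:v for k,v in c.items() if k!="pixels"})
print(env.grasp_offset)
E
```

```text
pics
{'time_s': 0.0, 'joint_positions': array([ 1.06194116,  0.47780089,  0.02233455,  1.55642605, -0.01147649,
        1.1093114 , -0.08309113]), 'qd': array([ 0.00175086, -0.00190187, -0.00073816,  0.0025425 , -0.00152697,
       -0.00036234, -0.00225456]), 'tau': array([ 1.13591268e-03, -5.82848060e+01,  1.53540485e+00, -2.72611642e+01,
       -5.42862900e-02,  1.70521159e-02,  1.42837139e-04]), 'ee_pos': array([ 0.26307591, -0.62097398,  0.22169184]), 'tool_rot': array([ 0.58896034,  0.39077069,  0.59008793, -0.3901541 ]), 'force': array([ 0.01621541, -0.17286   ,  0.54397499]), 'moment': array([-0.00511447, -0.09314805, -0.02429091]), 'gripper_width': 0.08781094592922738}
side {'fx': 482.4127165115505, 'fy': 482.4127165115505, 'cx': 320.07400580658276, 'cy': 239.03822666647545, 'rvec': array([ 2.09110799, -0.40136297,  0.25395967]), 'tvec': array([-0.5524742 ,  0.16369472,  0.66995365])}
top {'fx': 563.8716232135915, 'fy': 563.8716232135915, 'cx': 315.55255737235854, 'cy': 240.08554633927704, 'rvec': array([ 2.09457449, -2.15189995,  0.21032954]), 'tvec': array([0.0188242 , 0.60551426, 1.06219839])}
0.0187
```

View pics/side0.png

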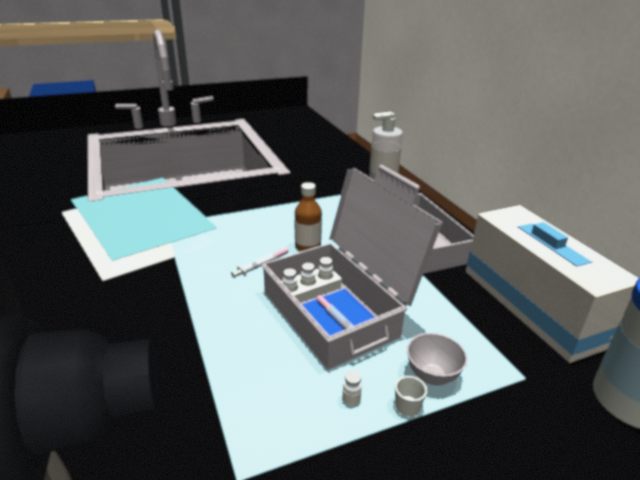

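View pics/top0.png

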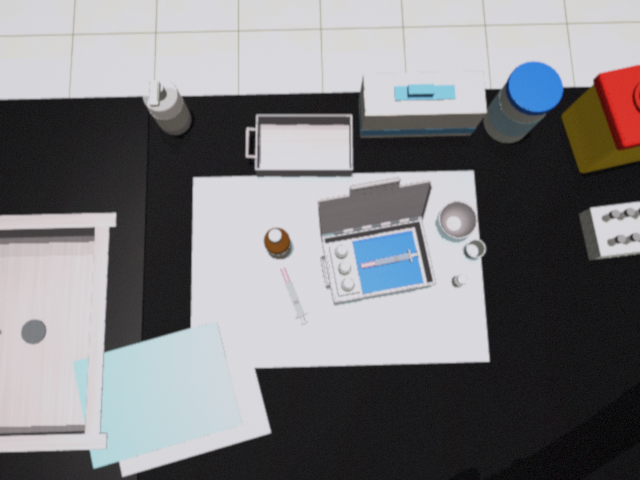

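The side view shows the open case around (335,300), with the bottle at (308,220), the vial at (352,388) and the bowl at (436,360). In the top view the case rim corners are near (322,250), (418,226), (434,285) and (335,303), and the lid bead is near (375,183). I'll enlarge both next.

```bash
python3 - <<'E'
import cv2
t=cv2.imread("pics/top0.png"); cv2.imwrite("pics/top0z.png",cv2.resize(t[165:315,300:500],None,fx=4,fy=4,interpolation=cv2.INTER_CUBIC))
t=cv2.imread("pics/side0.png"); cv2.imwrite("pics/side0z.png",cv2.resize(t[155:370,250:480],None,fx=2.7,fy=2.7,interpolation=cv2.INTER_CUBIC))
E
```

```text
(no output)
```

View pics/top0z.png

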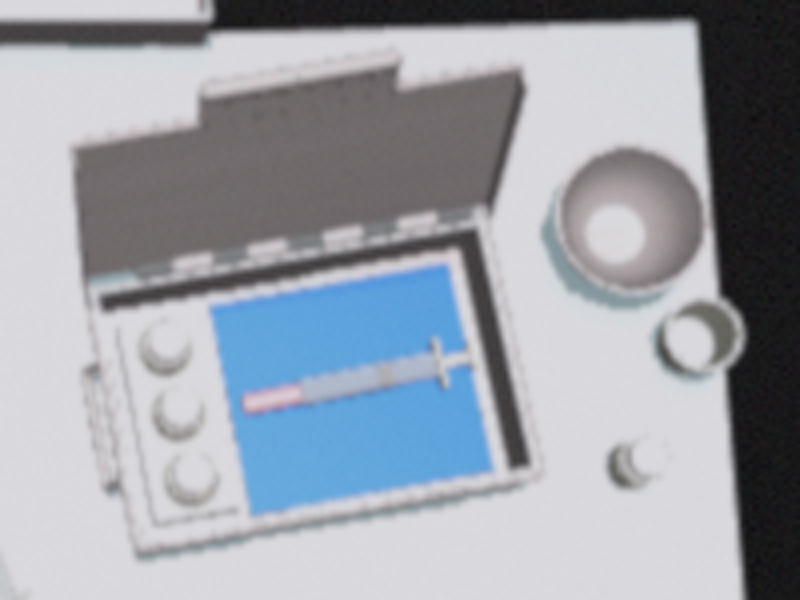

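View pics/side0z.png

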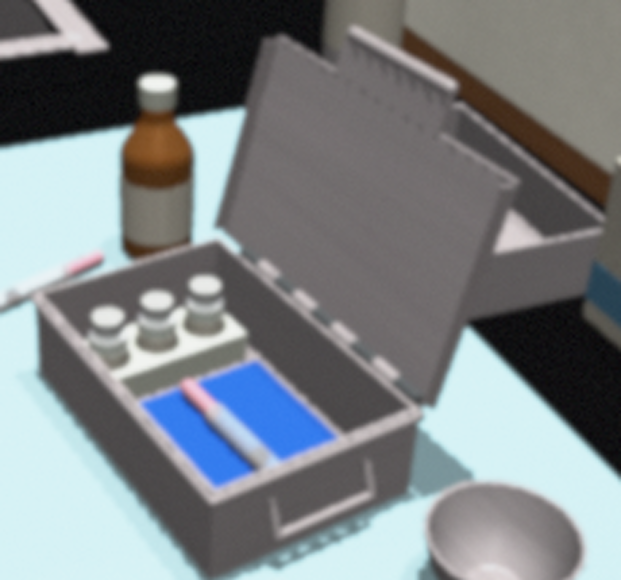

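The top zoom shows the outer rim corners at (138,553), (540,475), (487,208) and (90,290), with the bead ends at (202,90) and (398,58). In the side zoom the bead runs from (350,33) to (456,90).

```bash
cat > h.py <<'E'
import numpy as np, cv2
from scipy.spatial.transform import Rotation as R
def ray(c,u,v):
    p=cv2.undistortPoints(np.array([[[u,v]]],float),np.array([[c["fx"],0,c["cx"]],[0,c["fy"],c["cy"]],[0,0,1]]),None)[0,0]
    M=cv2.Rodrigues(c["rvec"])[0]; o=-M.T@c["tvec"]; d=M.T@np.array([p[0],p[1],1]); return o,d/np.linalg.norm(d)
def onz(c,u,v,z):
    o,d=ray(c,u,v); return o+d*(z-o[2])/d[2]
def tri(c1,p1,c2,p2):
    o1,d1=ray(c1,*p1);o2,d2=ray(c2,*p2)
    s=np.linalg.lstsq(np.c_[d1,-d2],o2-o1,rcond=None)[0]; a=o1+s[0]*d1;b=o2+s[1]*d2
    return (a+b)/2,np.linalg.norm(a-b)
E
python3 - <<'E'
from h import *
from plant import cams
np.set_printoptions(precision=4,suppress=True)
T=cams.snapshot("top");S=cams.snapshot("side")
tz=lambda u,v:(300+(u+.5)/4-.5,165+(v+.5)/4-.5)
sz=lambda u,v:(250+(u+.5)/2.7-.5,155+(v+.5)/2.7-.5)
C=np.array([onz(T,*tz(*p),.06) for p in[(138,553),(540,475),(487,208),(90,290)]])
print(C, [np.linalg.norm(C[i]-C[(i+1)%4]) for i in range(4)])
D=np.array([onz(S,*sz(*p),.06) for p in[(38,298),(212,495),(420,412),(222,242)]])
print(D)
cen=C.mean(0); ex=(C[2]+C[3]-C[0]-C[1])[:2]; ey=(C[0]+C[3]-C[1]-C[2])[:2]
print("cen",cen,np.degrees(np.arctan2(ex[1],ex[0])),np.degrees(np.arctan2(-ey[0],ey[1])), "side cen",D.mean(0))
for a,b in[((202,90),(350,33)),((398,58),(456,90))]:
    print("bead",tri(T,tz(*a),S,sz(*b)))
print("lid corners",tri(T,tz(75,147),S,sz(272,38)),tri(T,tz(522,70),S,sz(514,183)))
for n,p,z in[("gallipot",(632,222),.042),("cup",(700,337),.035),("vial_out",(655,455),.045)]:print(n,onz(T,*tz(*p),z))
print("spirit",onz(T,275,236,.13))
print("tool",)
E
```

```text
[[ 0.4803 -0.0302  0.06  ]
 [ 0.513  -0.228   0.06  ]
 [ 0.6476 -0.2105  0.06  ]
 [ 0.6111 -0.0107  0.06  ]] [np.float64(0.2004781986023937), np.float64(0.13571406013889936), np.float64(0.20308959383388347), np.float64(0.13219951601237964)]
[[ 0.4841 -0.0355  0.06  ]
 [ 0.5142 -0.2272  0.06  ]
 [ 0.6421 -0.2088  0.06  ]
 [ 0.6117 -0.0163  0.06  ]]
cen [ 0.563  -0.1198  0.06  ] 7.920754593523791 9.875122267168498 side cen [ 0.563 -0.122  0.06 ]
bead (array([ 0.6674, -0.0586,  0.2124]), np.float64(0.0014813421712744856))
bead (array([ 0.6809, -0.1453,  0.213 ]), np.float64(0.0015061871347598387))
lid corners (array([ 0.648 , -0.0026,  0.1898]), np.float64(0.004094765254609609)) (array([ 0.6808, -0.2042,  0.1891]), np.float64(0.0008629420019808638))
gallipot [ 0.6425 -0.2874  0.042 ]
cup [ 0.5836 -0.3192  0.035 ]
vial_out [ 0.5231 -0.289   0.045 ]
spirit [0.6016 0.0783 0.13  ]
tool
```

The case centre is at (0.563, -0.121) with about 9° yaw. The lid's hinge-to-bead distance comes out at 159 mm (158 given) and its angle at 1.83, so the measurements fit. Next I'll write a relative-pose helper and approach above the lip.

```bash
cat >> h.py <<'E'
np.set_printoptions(precision=4,suppress=True)
yaw=np.radians(9.0); ex=np.array([np.cos(yaw),np.sin(yaw),0]); ey=np.array([-ex[1],ex[0],0]); ez=np.array([0,0,1.])
cen=np.array([.563,-.121,0]); hinge=cen+.069*ex+.06*ez
def bead(th,r=.158): # th lid angle
    a=th+.019; return hinge+r*(-np.cos(a)*ex+np.sin(a)*ez)
def Rq(q): return R.from_quat([q[1],q[2],q[3],q[0]])
def frame(x,z):
    x=x/np.linalg.norm(x); z=z-x*(x@z); z/=np.linalg.norm(z); return R.from_matrix(np.c_[x,np.cross(z,x),z])
def rel(s,p,Rt):
    R0=Rq(s["tool_rot"]); rv=(R0.inv()*Rt).as_rotvec(degrees=True); d=R0.inv().apply(p-s["ee_pos"])
    return np.r_[rv,d*1000]
import json
def log(s):
    open("log.jsonl","a").write(json.dumps([list(s["joint_positions"]),list(s["ee_pos"]),list(s["tool_rot"])])+"\n")
E
python3 - <<'E'
from h import *
from plant import telemetry
s=telemetry.state(); log(s); print(Rq(s["tool_rot"]).as_matrix())
p=bead(1.83)+[0,0,.09]; print(bead(1.83),bead(0))
for sg in(1,-1): print(sg,rel(s,p,frame(-ez,sg*ex)))
E
```

```text
[[-0.0005  0.9208  0.3901]
 [ 0.001   0.3901 -0.9208]
 [-1.     -0.0001 -0.0011]]
[ 0.674  -0.1034  0.2119] [ 0.4751 -0.1349  0.063 ]
1 [ -76.0381   -0.0554   -0.0371  -79.565   580.2309 -316.5766]
-1 [ 103.9619   -0.0396    0.0592  -79.565   580.2309 -316.5766]
```

Call:
play_rows(moves=[[-8, 0, 0, -0.03, 0.04, -0.02, 100], [-16, 0, 0, -0.06, 0.08, -0.045, 100], [-24, 0, 0, -0.08, 0.12, -0.065, 100], [-32, 0, 0, -0.08, 0.16, -0.087, 100], [-40, 0, 0, -0.08, 0.2, -0.11, 100], [-48, 0, 0, -0.08, 0.24, -0.13, 100], [-56, 0, 0, -0.08, 0.28, -0.153, 100], [-64, 0, 0, -0.08, 0.32, -0.175, 100], [-72, 0, 0, -0.08, 0.36, -0.197, 100], [-76, 0, 0, -0.08, 0.4, -0.22, 100]])

```text
time_s: 1.2
ee_pos: [0.5464, -0.2613, 0.3023]
tool_rot: [0.705, -0.056, 0.705, 0.057]
force: [0.5, -0.6, -1.1]
gripper_width: 0.0878
```

```bash
python3 - <<'E'
from h import *
from plant import telemetry
s=telemetry.state(); log(s); print(s["time_s"],s["ee_pos"],s["joint_positions"],Rq(s["tool_rot"]).as_matrix(),s["force"])
print(rel(s,bead(1.83)+[0,0,.09],frame(-ez,ex)))
E
```

```text
1.2 [ 0.5464 -0.2613  0.3023] [ 0.6471  0.3293 -0.3925  1.6085  0.131   1.2307  0.3905] [[-0.0006 -0.1601  0.9871]
 [ 0.0008  0.9871  0.1601]
 [-1.      0.0009 -0.0004]] [ 0.5316 -0.6223 -1.0659]
[  0.2125  -0.0247  -0.0488   0.4084 135.4385 151.2464]
```

Call:
play_rows(moves=[[0, 0, 0, 0, 0.034, 0.038, 100], [0, 0, 0, 0, 0.068, 0.076, 100], [0, 0, 0, 0, 0.102, 0.114, 100], [0, 0, 0, 0, 0.135, 0.15, 100], [0, 0, 0, 0, 0.135, 0.15, 100]])

```text
time_s: 1.7
ee_pos: [0.6753, -0.0951, 0.3015]
tool_rot: [0.705, -0.058, 0.704, 0.063]
force: [-0.1, 1.0, -1.1]
gripper_width: 0.0879
```

```bash
cat > fit.py <<'E'
from h import *
from scipy.optimize import least_squares
import itertools
def T(Rm=np.eye(3),p=(0,0,0)):
    M=np.eye(4);M[:3,:3]=Rm;M[:3,3]=p;return M
rz=lambda a:T(R.from_euler('z',a).as_matrix()); ry=lambda a:T(R.from_euler('y',a).as_matrix())
X=T(np.array([[0,0,1],[0,1,0],[1,0,0]]).T) # placeholder
def fk(q,P,s):
    o1,h,L1,a1,a2,L2,a3,L3=P[:8]
    M=rz(s[0]*q[0]+o1)@T(p=(0,0,h))@ry(q[1])@rz(s[1]*q[2])@T(p=(a1,0,L1))@ry(q[3])@T(p=(a2,0,0))@rz(s[2]*q[4])@T(p=(0,0,L2))@ry(q[5])@rz(s[3]*q[6]+P[8])@T(p=(0,0,L3)); 
    M=M.copy();
    return M
# last frame z = tool x ; a3 applied before ry(q6)->wrist offset
def fk(q,P,s):
    o1,h,L1,a1,a2,L2,a3,L3,o7=P
    return rz(s[0]*q[0]+o1)@T(p=(0,0,h))@ry(q[1])@rz(s[1]*q[2])@T(p=(a1,0,L1))@ry(q[3])@rz(s[2]*q[4])@T(p=(a2,0,L2))@ry(q[5])@T(p=(a3,0,0))@rz(s[3]*q[6]+o7)@T(p=(0,0,L3))
C=np.array([[0,0,1],[0,-1,0],[1,0,0]],float) # tool axes in last frame: tx=z, tz=x -> ty=z x x? fixed below
C=np.c_[[0,0,1],np.cross([1,0,0],[0,0,1]),[1,0,0]].astype(float)
def load(): return [list(map(np.array,json.loads(l))) for l in open("log.jsonl")]
def res(P,s,D):
    r=[]
    for q,p,t in D:
        M=fk(q,P,s); r+=list(M[:3,3]-p)+list(0.3*(M[:3,:3]@C-Rq(t).as_matrix()).ravel())
    r+=list(1e-3*(P[[3,4,6]]))
    return np.array(r)
if __name__=="__main__":
    D=load(); out=[]
    for s in itertools.product((1,-1),repeat=4):
        for o7 in (0,np.pi):
            f=least_squares(res,[-.1,.35,.45,0,0,.45,0,.3,o7],args=(s,D)); out.append((f.cost,s,f.x))
    out.sort(key=lambda t:t[0])
    for o in out[:4]: print(*o)
    json.dump([out[0][1],list(out[0][2])],open("kin.json","w"))
E
python3 - <<'E'
from h import *
from plant import telemetry
s=telemetry.state(); log(s); print(s["time_s"],s["ee_pos"],s["joint_positions"],s["force"])
E
python3 fit.py
```

```text
1.7 [ 0.6753 -0.0951  0.3015] [ 0.3496  0.472  -0.4412  1.4145  0.1967  1.2996  0.0692] [-0.06    0.9765 -1.1417]
1.4350631730203933e-06 (-1, -1, -1, -1) [-0.0939  1.7957  0.5663 -0.0083 -0.0204  0.4299 -0.0303  1.907   3.0477]
1.4350631730220931e-06 (-1, -1, -1, -1) [-0.0939  1.7957  0.5663 -0.0083 -0.0204  0.4299 -0.0303  1.907   3.0477]
0.01897108529939245 (-1, -1, 1, -1) [-0.0939 -0.0599  0.5646 -0.0036 -0.0069  0.4203 -0.0393  0.0394  2.987 ]
0.018971085299431686 (-1, -1, 1, -1) [-0.0939 -0.0599  0.5646 -0.0036 -0.0069  0.4203 -0.0393  0.0394  2.987 ]
```

Call:
play_rows(moves=[[0, -8, 0, 0, -0.004, 0, 100], [0, -16, 0, 0, -0.008, 0, 70], [0, -16, 0, 0, -0.008, 0, 70]])

```text
time_s: 2.0
ee_pos: [0.6721, -0.1053, 0.2988]
tool_rot: [0.795, -0.049, 0.601, 0.068]
force: [-0.9, -0.2, 0.2]
gripper_width: 0.0754
```

```bash
python3 - <<'E'
from h import *
from plant import telemetry
s=telemetry.state(); log(s); print(s["time_s"],s["ee_pos"],s["joint_positions"],s["force"],s["gripper_width"])
E
python3 fit.py
```

```text
2.0 [ 0.6721 -0.1053  0.2988] [ 0.4828  0.3338 -0.4872  1.6519  0.1167  0.9237  0.1494] [-0.9416 -0.1511  0.2422] 0.07536274471313043
9.851179701026642e-05 (-1, -1, -1, -1) [-0.0879  0.2358  0.5509  0.0002 -0.0167  0.4574 -0.0027  0.3172  3.0546]
9.851179701026758e-05 (-1, -1, -1, -1) [-0.0879  0.2358  0.5509  0.0002 -0.0167  0.4574 -0.0027  0.3172  3.0546]
0.0222745386542218 (-1, -1, 1, -1) [-0.1078  0.0488  0.4777  0.0328 -0.1791  0.4107  0.0074  0.2185  2.9541]
0.02227453865498341 (-1, -1, 1, -1) [-0.1078  0.0488  0.4777  0.0328 -0.1791  0.4107  0.0074  0.2185  2.9541]
```

```bash
cat > ik.py <<'E'
from fit import *
s_,P=json.load(open("kin.json"));P=np.array(P)
lo=np.array([-2.96,-.34,-1.41,.24,-1.37,.17,-2.96])+.03;hi=np.array([2.96,2.1,1.46,2.44,4.51,1.92,2.96])-.03
rng=np.random.default_rng(0)
def ik(p,Rt,q0=None,n=6):
    best=None
    for k in range(n):
        x0=np.clip(q0,lo+.01,hi-.01) if k==0 and q0 is not None else rng.uniform(lo+.1,hi-.1)
        def r(q):
            M=fk(q,P,s_); return np.r_[M[:3,3]-p,.3*(R.from_matrix(M[:3,:3]@C).inv()*Rt).as_rotvec(),1e-4*(q-(q0 if q0 is not None else q))]
        f=least_squares(r,x0,bounds=(lo,hi),max_nfev=200)
        M=fk(f.x,P,s_); e=(1e3*np.linalg.norm(M[:3,3]-p),np.degrees((R.from_matrix(M[:3,:3]@C).inv()*Rt).magnitude()))
        if best is None or e[0]+e[1]<best[0][0]+best[0][1]-.3: best=(e,f.x)
        if e[0]+e[1]<.5 and q0 is not None: break
    return best
E
python3 - <<'E'
from ik import *
q0=np.array([ 0.4828,0.3338,-0.4872,1.6519,0.1167,0.9237,0.1494])
b=bead(0)-[0,0,.015]
for al in (0,-30,-60,-90,30,60,90):
  for ph in (20,35,45,60,75):
    a=np.radians(al);hd=np.cos(a)*ex+np.sin(a)*ey; x=np.sin(np.radians(ph))*hd-np.cos(np.radians(ph))*ez
    # jaw z: perpendicular to tool x, in vertical plane
    zz=ez
    e,q=ik(b,frame(x,zz),q0,5); print(al,ph,np.round(e,1),np.round(q,2))
E
```

```text
0 20 [0. 0.] [ 0.97  0.47 -0.78  2.35  0.8   0.2  -0.32]
0 35 [8.4 1. ] [ 1.25  0.65 -1.02  2.41  2.29  0.2  -1.63]
0 45 [22.5  4.3] [ 1.29  0.69 -0.99  2.41  3.14  0.2  -2.38]
0 60 [42.7  7.9] [ 1.56  1.13 -1.16  2.41  3.14  0.3  -1.95]
0 75 [42.4  7.8] [ 1.8   1.74 -1.21  2.41  3.14  0.3  -1.35]
-30 20 [0. 0.] [ 0.57  0.37 -0.43  2.36  1.12  0.2  -1.25]
-30 35 [17.6  2.8] [ 0.18  0.36 -0.03  2.41  2.74  0.2  -2.93]
-30 45 [41.7  7.7] [-0.21  0.41  0.37  2.41  3.14  0.29  2.85]
-30 60 [85.6 13.4] [ 0.17  0.5  -0.13  2.41  2.64  0.64 -2.93]
-30 75 [93.2 13.9] [-1.42  2.07  1.15  2.41  2.87  0.63  1.16]
-60 20 [0. 0.] [-0.15  0.37  0.25  2.33  0.63  0.24 -1.41]
-60 35 [0. 0.] [-0.13  0.4   0.09  2.41  1.78  0.42 -2.65]
-60 45 [11.5  1.4] [-1.1   0.92  1.17  2.41  3.85  0.2   1.2 ]
-60 60 [20.6  3.5] [-1.23  1.19  1.18  2.41  3.14  0.2   1.62]
-60 75 [19.6  2.7] [-1.41  1.64  1.21  2.41  3.14  0.2   1.22]
-90 20 [0. 0.] [-0.5   0.48  0.59  2.23  0.18  0.42 -1.55]
-90 35 [0. 0.] [-0.82  0.63  0.84  2.26  0.43  0.36 -1.92]
-90 45 [0. 0.] [-1.03  0.84  1.03  2.28  0.3   0.32 -1.91]
-90 60
[... 281 characters left out ...]
.47]
30 60 [0. 0.] [ 1.56  1.05 -1.09  2.36 -1.03  0.2   2.5 ]
30 75 [0. 0.] [ 1.72  1.41 -1.16  2.34 -0.64  0.2   2.34]
60 20 [0. 0.] [ 1.15  0.69 -0.99  2.14  0.37  0.61  1.18]
60 35 [0. 0.] [ 1.36  0.93 -1.16  2.12  0.36  0.64  1.29]
60 45 [0. 0.] [ 1.45  1.09 -1.22  2.1   0.34  0.68  1.36]
60 60 [0. 0.] [ 1.5   1.22 -1.17  2.06  0.09  0.73  1.68]
60 75 [0. 0.] [ 1.53  1.37 -1.13  2.   -0.09  0.83  1.9 ]
90 20 [0. 0.] [ 1.1   0.79 -1.03  2.02  0.45  0.87  1.58]
90 35 [0. 0.] [ 1.2   0.97 -1.11  1.92  0.35  1.01  1.7 ]
90 45 [0. 0.] [ 1.23  1.09 -1.13  1.86  0.28  1.1   1.76]
90 60 [0. 0.] [ 1.26  1.26 -1.15  1.77  0.18  1.24  1.83]
90 75 [0. 0.] [ 1.25  1.38 -1.1   1.69  0.04  1.36  1.93]
```

The kinematic fit shows that a final tool pose pitched down from front-right is reachable, with the lip between the open jaws and the lower finger under the bead. The plan is:
1. Straddle the lip from above.
2. Push the lid with the rear finger and catch it on the front finger.
3. Roll and lower the lid while opening the jaws.

I'll check that path for reach.

```bash
cat > tr.py <<'E'
from h import *
def ori(psi,beta):
    z=np.sin(psi)*ex+np.cos(psi)*ez; w=np.cos(psi)*ex-np.sin(psi)*ez
    return frame(np.cos(beta)*w+np.sin(beta)*ey,z)
def pose(th,psi,beta,g,d=.012,side=-1,along=0.):
    # side -1: bead rests on lower/front finger; +1: rear finger pushes; 0 centred
    Rt=ori(psi,beta); M=Rt.as_matrix()
    return bead(th)+d*M[:,0]-side*(g/2-.004)*M[:,2]+along*ey, Rt
def low(th): # schedule while lowering
    u=np.clip((1.25-th)/1.25,0,1.1); return np.radians(90-35*u),np.radians(45*min(1,u*1.1)),.036+.042*min(1,u*1.2)
E
python3 - <<'E'
from tr import *; from ik import *
q=np.array([ 0.4828,0.3338,-0.4872,1.6519,0.1167,0.9237,0.1494])
for th in (1.83,1.6,1.4):
    e,q=ik(*pose(th,np.pi/2,0,.036,side=1),q,4); print(th,np.round(e,1),np.round(q,2))
for th in (1.25,1.1,.9,.7,.5,.3,.1,0,-.05):
    ps,b,g=low(th); p,Rt=pose(th,ps,b,g); e,qn=ik(p,Rt,q,4); M=Rt.as_matrix()
    body=min(p[2]-.0797*M[2,0]+a*.0375*M[2,1]+c*.089*M[2,2] for a in(-1,1) for c in(-1,1))
    print(th,np.degrees([ps,b]).round(),g,p,np.round(e,1),np.round(qn,2),"dq",np.abs(qn-q).max().round(2),"body",body.round(3));q=qn
from plant import telemetry
s=telemetry.state(); p,Rt=pose(1.83,np.pi/2,0,.06,side=0)
for dz in(.05,0): print(rel(s,p+[0,0,dz],Rt))
E
```

```text
1.83 [0. 0.] [ 0.36  0.51 -0.42  1.59  0.23  1.09  0.04]
1.6 [0. 0.] [ 0.39  0.45 -0.42  1.67  0.21  1.06  0.07]
1.4 [0. 0.] [ 0.43  0.41 -0.42  1.74  0.19  1.03  0.09]
1.25 [90.  0.] 0.036 [ 0.5986 -0.1154  0.1989] [0. 0.] [ 0.42  0.42 -0.42  1.74  0.2   1.03  0.09] dq 0.01 body 0.279
1.1 [86.  6.] 0.042047999999999995 [ 0.5805 -0.117   0.1915] [0. 0.] [ 0.54  0.39 -0.47  1.81  0.06  0.94  0.23] dq 0.14 body 0.26
0.9 [80. 14.] 0.050112 [ 0.5585 -0.1188  0.1777] [0. 0.] [ 0.71  0.39 -0.55  1.9  -0.12  0.86  0.45] dq 0.22 body 0.23
0.7 [75. 22.] 0.058176 [ 0.5398 -0.1202  0.16  ] [0. 0.] [ 0.89  0.44 -0.66  1.97 -0.28  0.81  0.68] dq 0.23 body 0.194
0.5 [69. 30.] 0.06624 [ 0.5253 -0.121   0.1391] [0. 0.] [ 1.04  0.53 -0.76  2.01 -0.38  0.79  0.89] dq 0.21 body 0.154
0.3 [63. 38.] 0.074304 [ 0.5153 -0.1211  0.1159] [0. 0.] [ 1.15  0.67 -0.82  2.03 -0.43  0.79  1.07] dq 0.17 body 0.112
0.1 [58. 45.] 0.078 [ 0.5086 -0.121   0.0902] [0. 0.] [ 1.21  0.82 -0.86  2.02 -0.43  0.81  1.21] dq 0.15 body 0.068
0 [55. 45.] 0.078 [ 0.5069 -0.1213  0.0761] [0. 0.] [ 1.24  0.86 -0.87  2.04 -0.44  0.77  1.28] dq 0.07 body 0.05
-0.05 [54. 45.] 0.078 [ 0.5066 -0.1213  0.069 ] [0. 0.] [ 1.25  0.89 -0.88  2.04 -0.44  0.75  1.31] dq 0.03 body 0.04
[  0.5958  15.8485  -0.3625  47.5871   1.3392 -11.2277]
[  0.5958  15.8485  -0.3625  95.6855   1.0983 -24.8838]
```

Call:
play_rows(moves=[[0, 8, 0, 0.02, 0.001, -0.005, 68], [0, 15.8, 0, 0.047, 0.001, -0.011, 68], [0, 15.8, 0, 0.06, 0.001, -0.015, 68], [0, 15.8, 0, 0.06, 0.001, -0.015, 68]])

```text
time_s: 2.4
ee_pos: [0.6733, -0.1033, 0.2338]
tool_rot: [0.703, -0.057, 0.706, 0.062]
force: [-0.3, -0.3, -0.7]
gripper_width: 0.0599
```

```bash
python3 - <<'E'
from tr import *
from plant import telemetry,cams
S=cams.snapshot("side");T=cams.snapshot("top")
cv2.imwrite("pics/s1.png",cv2.resize(S["pixels"][100:340,230:500,::-1],None,fx=2.4,fy=2.4)); cv2.imwrite("pics/t1.png",cv2.resize(T["pixels"][130:310,280:480,::-1],None,fx=3,fy=3))
s=telemetry.state(); print(s["time_s"],s["ee_pos"],s["gripper_width"],s["force"]); p,Rt=pose(1.83,np.pi/2,0,.06,side=0)
for dz in(0,): print(rel(s,p+[0,0,dz],Rt))
E
```

```text
2.5 [ 0.6739 -0.104   0.2376] 0.059894089625023746 [0.4859 0.0131 0.233 ]
[ 0.6158  0.1001 -0.2609 37.7045  0.4281  0.1537]
```

View pics/s1.png

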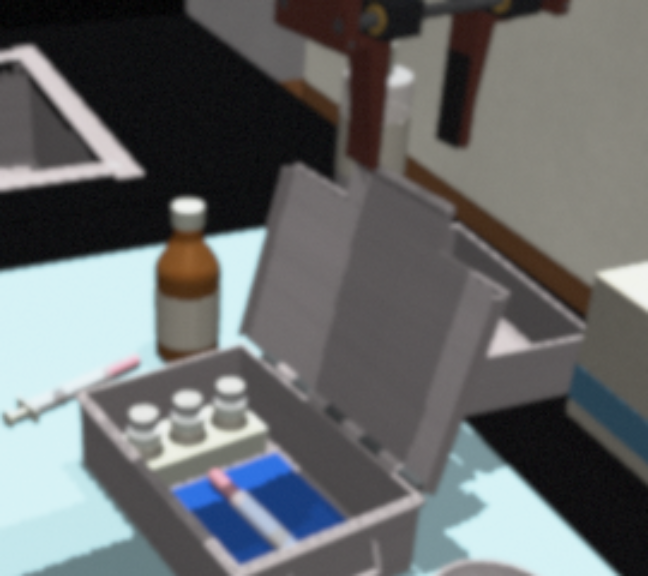

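View pics/t1.png

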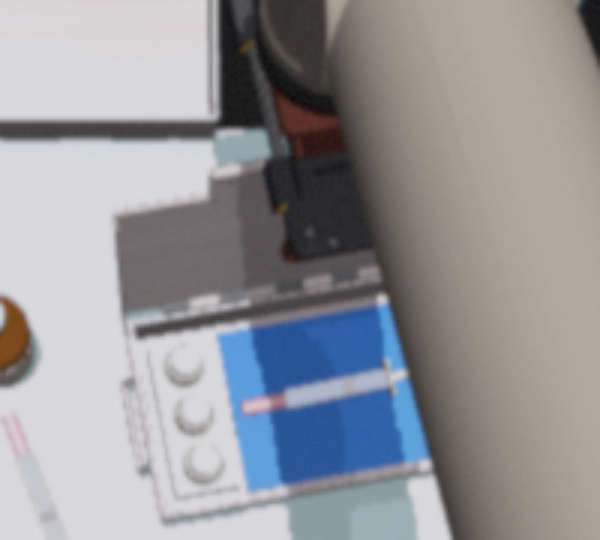

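In the side view the front finger is just in front of and above the lip near (375,165) and the rear finger is behind it at (455,140). The top view is mostly hidden by the arm. I'll descend and narrow the gap.

Call:
play_rows(moves=[[0.5, 0, 0, 0.02, 0, 0, 68], [0.5, 0, 0, 0.038, 0, 0, 60], [0.5, 0, 0, 0.038, 0, 0, 50], [0.5, 0, 0, 0.038, 0, 0, 41], [0.5, 0, 0, 0.038, 0, 0, 41], [0.5, 0, 0, 0.038, 0, 0, 41]])

```text
time_s: 3.1
ee_pos: [0.6746, -0.104, 0.2013]
tool_rot: [0.706, -0.055, 0.704, 0.058]
force: [-0.3, 0.7, -0.4]
gripper_width: 0.0361
```

```bash
python3 - <<'E'
from tr import *
from plant import telemetry,cams
S=cams.snapshot("side")
cv2.imwrite("pics/s2.png",cv2.resize(S["pixels"][100:340,230:500,::-1],None,fx=2.4,fy=2.4))
s=telemetry.state(); print(s["time_s"],s["ee_pos"],s["gripper_width"],s["force"])
for th in (1.83,1.7,1.6,1.5,1.45,1.4,1.35,1.3):print(th,rel(s,*pose(th,np.pi/2,0,.036,side=1)))
E
```

```text
3.15 [ 0.6745 -0.104   0.201 ] 0.03571133806934479 [0.0544 0.2322 0.1982]
1.83 [  0.1034   0.209   -0.2287   1.0127   0.6273 -14.3802]
1.7 [  0.1034   0.209   -0.2287  -3.4034   0.681  -34.4249]
1.6 [  0.1034   0.209   -0.2287  -5.0092   0.7157 -50.1365]
1.5 [  0.1034   0.209   -0.2287  -5.0384   0.7442 -65.9298]
1.45 [  0.1034   0.209   -0.2287  -4.4611   0.756  -73.8079]
1.4 [  0.1034   0.209   -0.2287  -3.4907   0.7662 -81.6472]
1.35 [  0.1034   0.209   -0.2287  -2.1298   0.7748 -89.4283]
1.3 [  0.1034   0.209   -0.2287  -0.3817   0.7817 -97.1316]
```

View pics/s2.png

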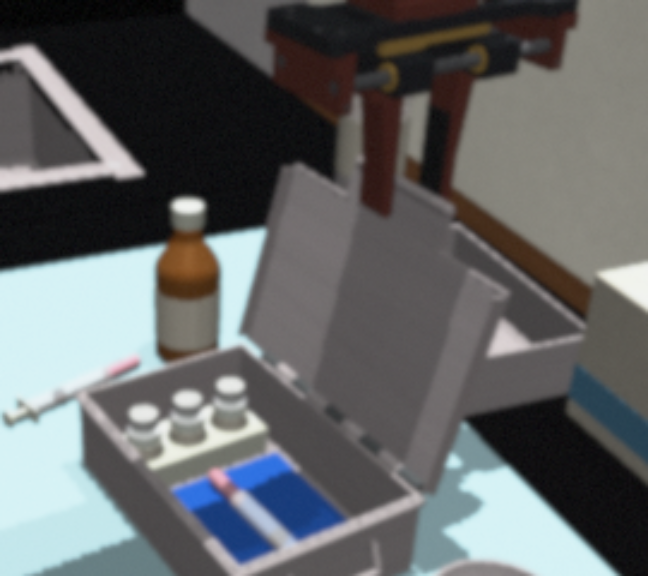

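The lip is now between the fingers: the front finger at (378,200) is before the lip and the rear one at (435,180) is behind it. I'll push forward with the rear finger until the lid is just past upright.

Call:
play_rows(moves=[[0, 0, 0, 0, 0, -0.008, 41], [0, 0, 0, 0, 0, -0.014, 41], [0, 0, 0, -0.001, 0, -0.02, 41], [0, 0, 0, -0.002, 0, -0.026, 41], [0, 0, 0, -0.003, 0, -0.032, 41], [0, 0, 0, -0.004, 0, -0.038, 41], [0, 0, 0, -0.005, 0, -0.045, 41], [0, 0, 0, -0.005, 0, -0.052, 41], [0, 0, 0, -0.005, 0, -0.059, 41], [0, 0, 0, -0.005, 0, -0.066, 41]])

```text
time_s: 4.15
ee_pos: [0.6085, -0.1145, 0.2056]
tool_rot: [0.706, -0.055, 0.704, 0.058]
force: [0.3, 1.2, 0.1]
gripper_width: 0.0356
```

```bash
python3 - <<'E'
from tr import *
from plant import telemetry,cams
S=cams.snapshot("side")
cv2.imwrite("pics/s3.png",cv2.resize(S["pixels"][100:340,230:500,::-1],None,fx=2.4,fy=2.4))
s=telemetry.state(); print(s["time_s"],s["ee_pos"],s["gripper_width"],s["force"])
for th in (1.5,1.45,1.4,1.35,1.3):print(th,rel(s,*pose(th,np.pi/2,0,.036,side=1)))
E
```

```text
4.2 [ 0.6075 -0.1149  0.2055] 0.03610128072164398 [-0.628  -0.4432 -0.8548]
1.5 [ 0.0831  0.124  -0.2157 -0.2525  0.9775  1.9258]
1.45 [ 0.0831  0.124  -0.2157  0.3365  0.9867 -5.9514]
1.4 [  0.0831   0.124   -0.2157   1.3184   0.9943 -13.7893]
1.35 [  0.0831   0.124   -0.2157   2.6909   1.0004 -21.5683]
1.3 [  0.0831   0.124   -0.2157   4.4504   1.0049 -29.269 ]
```

View pics/s3.png

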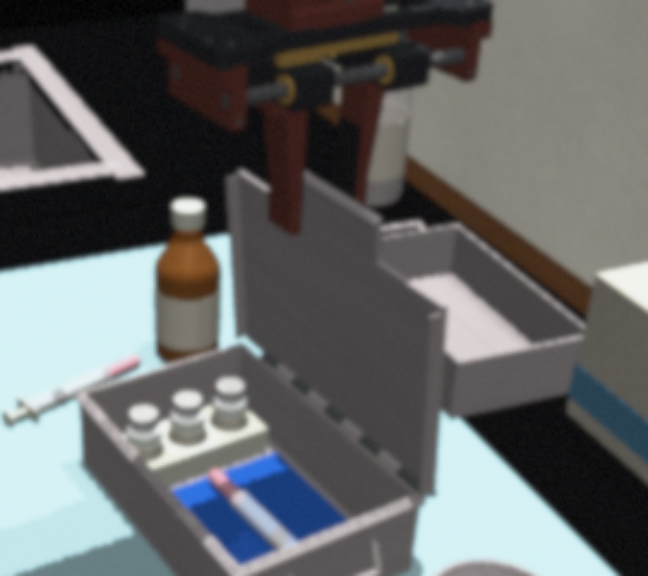

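The lid is about upright and the rear finger still touches it. I'll push it past the balance band and let it fall onto the front finger.

Call:
play_rows(moves=[[0, 0, 0, 0, 0, -0.003, 41], [0, 0, 0, 0, 0, -0.007, 41], [0, 0, 0, 0.001, 0, -0.011, 41], [0, 0, 0, 0.001, 0, -0.015, 41], [0, 0, 0, 0.002, 0, -0.019, 41], [0, 0, 0, 0.003, 0, -0.023, 41], [0, 0, 0, 0.003, 0, -0.023, 41], [0, 0, 0, 0.003, 0, -0.023, 41]])

```text
time_s: 5.0
ee_pos: [0.5847, -0.1186, 0.2025]
tool_rot: [0.705, -0.055, 0.704, 0.057]
force: [0.1, -0.1, -0.2]
gripper_width: 0.0358
```

```bash
python3 - <<'E'
from tr import *
from plant import telemetry,cams
S=cams.snapshot("side")
cv2.imwrite("pics/s4.png",cv2.resize(S["pixels"][100:340,230:500,::-1],None,fx=2.4,fy=2.4))
s=telemetry.state(); print(s["time_s"],s["ee_pos"],s["gripper_width"],s["force"])
for sd in(1,-1):
  for th in (1.4,1.35,1.3,1.25,1.2,1.15,1.1):print(sd,th,rel(s,*pose(th,np.pi/2,0,.036,side=sd)))
E
```

```text
5.05 [ 0.5847 -0.1186  0.2024] 0.03601991558397638 [-1.618  -0.0345  0.3598]
1 1.4 [ 0.0762  0.1003 -0.2151 -1.7198  1.0516  9.3569]
1 1.35 [ 0.0762  0.1003 -0.2151 -0.3441  1.0568  1.5784]
1 1.3 [ 0.0762  0.1003 -0.2151  1.4186  1.0604 -6.1216]
1 1.25 [  0.0762   0.1003  -0.2151   3.5639   1.0624 -13.7238]
1 1.2 [  0.0762   0.1003  -0.2151   6.0866   1.0629 -21.2094]
1 1.15 [  0.0762   0.1003  -0.2151   8.9801   1.0618 -28.5595]
1 1.1 [  0.0762   0.1003  -0.2151  12.2375   1.0591 -35.7558]
-1 1.4 [ 0.0762  0.1003 -0.2151 -1.6709  1.0143 37.3568]
-1 1.35 [ 0.0762  0.1003 -0.2151 -0.2952  1.0195 29.5784]
-1 1.3 [ 0.0762  0.1003 -0.2151  1.4675  1.0231 21.8784]
-1 1.25 [ 0.0762  0.1003 -0.2151  3.6129  1.0251 14.2761]
-1 1.2 [ 0.0762  0.1003 -0.2151  6.1355  1.0256  6.7906]
-1 1.15 [ 0.0762  0.1003 -0.2151  9.0291  1.0244 -0.5595]
-1 1.1 [ 0.0762  0.1003 -0.2151 12.2864  1.0218 -7.7559]
```

View pics/s4.png

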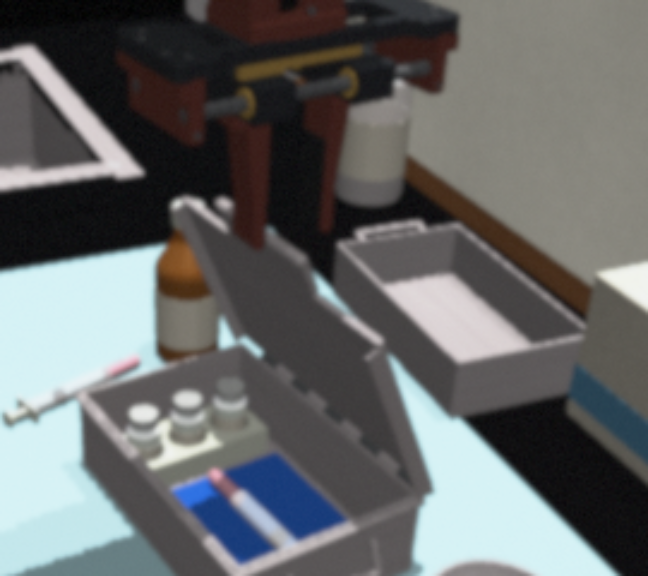

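The lid has fallen onto the front finger and rests there at about 1.15 rad, with only a few mm of finger beyond the bead. I'll first deepen the finger and then start the lowering schedule.

```bash
cat >> tr.py <<'E'
def low(th):
    u=np.clip((1.15-th)/1.15,-.1,1.1); return np.radians(90-40*u),np.radians(45*np.clip(u*1.1,0,1)),.036+.042*np.clip(u*1.2,0,1)
def table(ths,d=.014,pre=None):
    from plant import telemetry
    s=telemetry.state(); print(s["time_s"],s["ee_pos"],s["gripper_width"],s["force"])
    for th in ths:
        ps,b,g=low(th); r=rel(s,*pose(th,ps,b,g,d)); print(f"{th:.2f}",r.round(1),round(g/.0878*100))
E
python3 - <<'E'
from tr import *
table([1.15,1.12,1.08,1.04,1.0,.96,.92,.88,.84,.8])
E
```

```text
5.05 [ 0.5847 -0.1186  0.2024] 0.03601991558397638 [-1.618  -0.0345  0.3598]
1.15 [ 0.1  0.1 -0.2 11.   1.  -0.6] 41
1.12 [ 0.1 -0.9  1.1 12.7  1.3 -4. ] 42
1.08 [ 0.  -2.3  2.8 15.   1.7 -8.5] 44
1.04 [ -0.1  -3.7   4.5  17.5   2.2 -12.9] 46
1.00 [ -0.2  -5.1   6.2  20.2   2.6 -17.1] 48
0.96 [ -0.4  -6.5   8.   23.    3.  -21.3] 50
0.92 [ -0.6  -7.9   9.7  25.9   3.4 -25.3] 52
0.88 [ -0.9  -9.3  11.4  29.    3.8 -29.3] 54
0.84 [ -1.2 -10.6  13.1  32.3   4.2 -33. ] 56
0.80 [ -1.5 -12.   14.8  35.6   4.6 -36.7] 58
```

Call:
play_rows(moves=[[0, 0, 0, 0.006, 0, 0, 41], [0, 0, 0, 0.011, 0.001, 0, 41], [0, -1, 1, 0.013, 0.001, -0.004, 42], [0, -2.3, 2.8, 0.015, 0.002, -0.008, 44], [0, -3.7, 4.5, 0.018, 0.002, -0.013, 46], [0, -5, 6.2, 0.02, 0.003, -0.017, 48], [0, -6.5, 8, 0.023, 0.003, -0.021, 50], [-0.6, -7.9, 9.7, 0.026, 0.003, -0.025, 52], [-0.9, -9.3, 11.4, 0.029, 0.004, -0.029, 54], [-1, -9.3, 11.4, 0.029, 0.004, -0.029, 54]])

```text
time_s: 6.05
ee_pos: [0.5534, -0.121, 0.1721]
tool_rot: [0.75, 0.016, 0.647, 0.136]
force: [-2.2, -0.3, -0.4]
gripper_width: 0.0479
```

```bash
python3 - <<'E'
from tr import *
from plant import telemetry,cams
S=cams.snapshot("side")
cv2.imwrite("pics/s5.png",cv2.resize(S["pixels"][100:340,230:500,::-1],None,fx=2.4,fy=2.4))
table([.88,.85,.81,.77,.73,.69,.65,.61,.57,.53])
E
```

```text
6.1 [ 0.5542 -0.1205  0.1727] 0.04775225958796544 [-1.2672 -0.9457  0.3096]
0.88 [-0.  -0.  -0.  -0.3  1.   1.3] 54
0.85 [-0.2 -1.1  1.3  1.7  1.  -1.9] 56
0.81 [-0.6 -2.4  3.   4.4  0.8 -6.1] 58
0.77 [ -1.   -3.8   4.7   7.3   0.6 -10.2] 60
0.73 [ -1.4  -5.1   6.4  10.3   0.4 -14.1] 62
0.69 [ -1.8  -6.4   8.2  13.5   0.2 -17.9] 64
0.65 [ -2.3  -7.7   9.9  16.7  -0.1 -21.6] 66
0.61 [ -2.8  -9.   11.6  20.1  -0.4 -25.1] 68
0.57 [ -3.4 -10.3  13.3  23.7  -0.7 -28.5] 70
0.53 [ -4.  -11.6  15.   27.3  -1.1 -31.7] 72
```

View pics/s5.png

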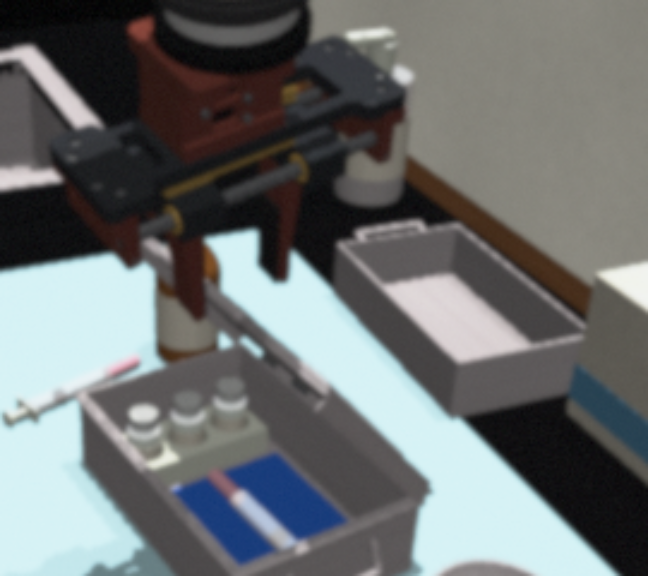

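The lid is at about 0.88 rad, resting on the front finger near (195,290). The rear finger at (272,270) is clear above it, so I'll continue.

Call:
play_rows(moves=[[0, -1, 1.3, 0.002, 0.001, -0.002, 56], [-0.5, -2.4, 3, 0.004, 0.001, -0.006, 58], [-1, -3.8, 4.7, 0.007, 0.001, -0.01, 60], [-1.4, -5.1, 6.4, 0.01, 0, -0.014, 62], [-1.8, -6.4, 8.2, 0.0135, 0, -0.018, 64], [-2.3, -7.7, 9.9, 0.017, 0, -0.0215, 66], [-2.8, -9, 11.6, 0.02, 0, -0.025, 68], [-3.4, -10.3, 13.3, 0.0235, -0.001, -0.0285, 70], [-4, -11.6, 15, 0.027, -0.001, -0.0315, 72], [-4, -11.6, 15, 0.027, -0.001, -0.0315, 72]])

```text
time_s: 7.1
ee_pos: [0.5263, -0.1212, 0.1402]
tool_rot: [0.787, 0.088, 0.556, 0.253]
force: [-2.8, -1.8, 1.0]
gripper_width: 0.0633
```

```bash
python3 - <<'E'
from tr import *
from plant import telemetry,cams
S=cams.snapshot("side")
cv2.imwrite("pics/s6.png",cv2.resize(S["pixels"][100:340,230:500,::-1],None,fx=2.4,fy=2.4))
table([.53,.5,.46,.42,.38,.34,.3,.26,.23,.2])
E
```

```text
7.15 [ 0.5267 -0.1209  0.1408] 0.06317140562868889 [-2.9891 -2.2424  1.0397]
0.53 [-0.1 -0.   0.   0.2  0.5  0.3] 72
0.50 [-0.6 -1.   1.3  2.3 -0.3 -2.5] 73
0.46 [-1.3 -2.2  3.   5.3 -1.4 -6.2] 75
0.42 [-2.  -3.4  4.8  8.3 -2.5 -9.8] 77
0.38 [ -2.7  -4.5   6.5  11.5  -3.7 -13.2] 79
0.34 [ -3.5  -5.7   8.2  14.8  -5.  -16.5] 81
0.30 [ -4.3  -6.8   9.9  18.1  -6.3 -19.6] 83
0.26 [ -5.2  -7.9  11.6  21.6  -7.7 -22.6] 85
0.23 [ -5.8  -8.8  12.9  24.3  -8.7 -24.7] 87
0.20 [ -6.5  -9.6  14.2  27.   -9.8 -26.8] 88
```

View pics/s6.png

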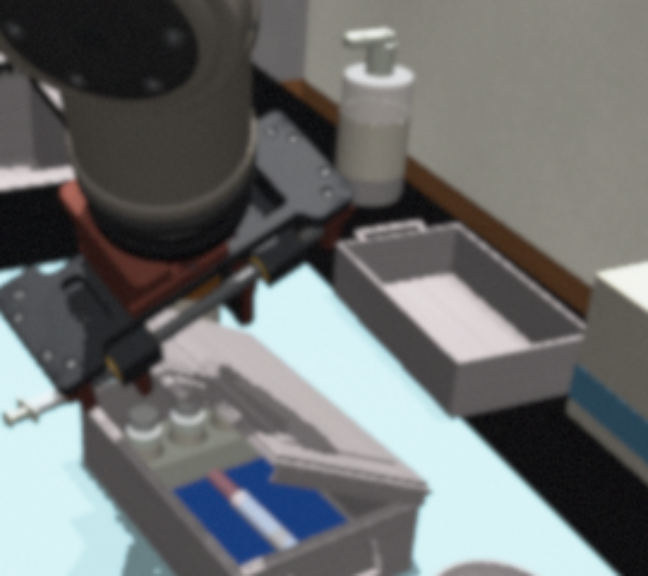

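The lid now slopes at about 0.5 rad with the lower finger under the lip at (145,380), and the force is about 3 N. I'll continue lowering.

Call:
play_rows(moves=[[-0.6, -1, 1.3, 0.002, 0, -0.0025, 73], [-1.3, -2.2, 3, 0.005, -0.001, -0.006, 75], [-2, -3.4, 4.8, 0.008, -0.002, -0.01, 77], [-2.7, -4.5, 6.5, 0.0115, -0.0035, -0.013, 79], [-3.5, -5.7, 8.2, 0.015, -0.005, -0.0165, 81], [-4.3, -6.8, 9.9, 0.018, -0.006, -0.0195, 83], [-5.2, -7.9, 11.6, 0.0215, -0.0075, -0.0225, 85], [-5.8, -8.8, 12.9, 0.024, -0.0085, -0.0245, 87], [-6.5, -9.6, 14.2, 0.027, -0.01, -0.027, 88], [-6.5, -9.6, 14.2, 0.027, -0.01, -0.027, 88]])

```text
time_s: 8.15
ee_pos: [0.5116, -0.1205, 0.1033]
tool_rot: [0.797, 0.132, 0.458, 0.37]
force: [-2.9, -1.7, -0.1]
gripper_width: 0.0775
```

```bash
python3 - <<'E'
from tr import *
from plant import telemetry,cams
S=cams.snapshot("side");T=cams.snapshot("top")
cv2.imwrite("pics/s7.png",cv2.resize(S["pixels"][150:390,200:470,::-1],None,fx=2.4,fy=2.4))
cv2.imwrite("pics/t7.png",cv2.resize(T["pixels"][150:330,280:480,::-1],None,fx=3,fy=3))
table([.2,.17,.14,.12,.1,.08,.06,.05,.04,.03,.02,.01,0,-.01,-.02,-.04])
E
```

```text
8.25 [ 0.5118 -0.1204  0.104 ] 0.07741159836009082 [-3.6904 -2.1973 -0.4996]
0.20 [-0.  -0.   0.   0.2  0.6  0.4] 88
0.17 [-0.7 -0.8  1.3  2.3 -0.9 -2.5] 89
0.14 [-1.4 -1.6  2.6  4.4 -2.5 -5.6] 89
0.12 [-1.9 -2.1  3.5  5.8 -3.5 -7.6] 89
0.10 [-2.4 -2.6  4.1  7.3 -4.6 -9.6] 89
0.08 [ -2.9  -3.1   4.1   8.8  -6.  -11.5] 89
0.06 [ -3.4  -3.6   4.1  10.4  -7.3 -13.3] 89
0.05 [ -3.6  -3.8   4.1  11.2  -8.  -14.2] 89
0.04 [ -3.8  -4.1   4.1  12.   -8.7 -15.1] 89
0.03 [ -4.1  -4.3   4.1  12.8  -9.4 -16. ] 89
0.02 [ -4.3  -4.6   4.1  13.6 -10.1 -16.9] 89
0.01 [ -4.5  -4.8   4.1  14.4 -10.8 -17.8] 89
0.00 [ -4.8  -5.1   4.1  15.2 -11.5 -18.6] 89
-0.01 [ -5.   -5.4   4.1  16.  -12.2 -19.5] 89
-0.02 [ -5.3  -5.6   4.1  16.9 -12.9 -20.3] 89
-0.04 [ -5.7  -6.1   4.1  18.6 -14.4 -22. ] 89
```

View pics/s7.png

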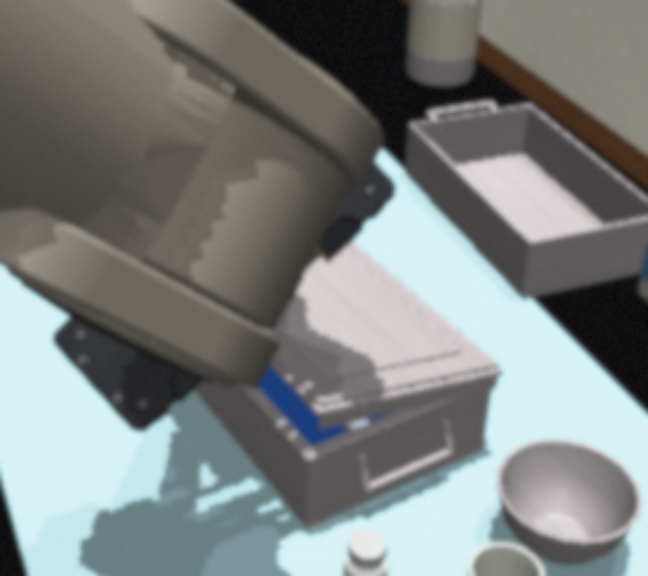

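View pics/t7.png

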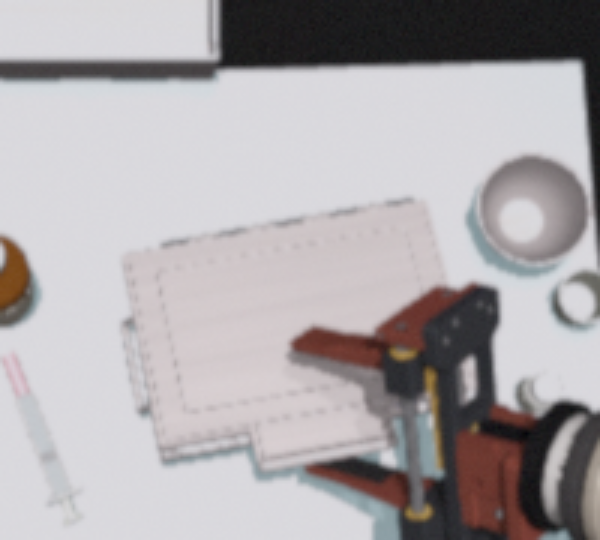

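The lid is at about 0.2 rad. In the top view the lower finger (345,475) is under the lip and the upper finger (340,345) is clear above the lid. I'll make the final part slow.

Call:
play_rows(moves=[[-0.7, -0.8, 1.3, 0.0025, -0.001, -0.0025, 89], [-1.4, -1.6, 2.6, 0.0045, -0.0025, -0.0055, 89], [-1.9, -2.1, 3.5, 0.006, -0.0035, -0.0075, 89], [-2.4, -2.6, 4.1, 0.0075, -0.0045, -0.0095, 89], [-2.9, -3.1, 4.1, 0.009, -0.006, -0.0115, 89], [-3.4, -3.6, 4.1, 0.0105, -0.0075, -0.013, 89], [-3.6, -3.8, 4.1, 0.011, -0.008, -0.014, 89], [-3.8, -4.1, 4.1, 0.012, -0.0085, -0.015, 89], [-4.1, -4.3, 4.1, 0.013, -0.0095, -0.016, 89], [-4.1, -4.3, 4.1, 0.013, -0.0095, -0.016, 89]])

```text
time_s: 9.25
ee_pos: [0.5068, -0.1199, 0.0816]
tool_rot: [0.804, 0.133, 0.41, 0.409]
force: [-2.2, -0.8, -0.9]
gripper_width: 0.078
```

```bash
python3 - <<'E'
from tr import *
from plant import telemetry,cams
S=cams.snapshot("side");T=cams.snapshot("top")
cv2.imwrite("pics/s8.png",cv2.resize(S["pixels"][200:400,250:450,::-1],None,fx=3,fy=3))
cv2.imwrite("pics/t8.png",cv2.resize(T["pixels"][150:330,280:480,::-1],None,fx=3,fy=3))
table([.03,.02,.01,0,-.01,-.02,-.03,-.04,-.05])
M=Rq(telemetry.state()["tool_rot"]).as_matrix(); print(M)
E
```

```text
9.35 [ 0.5068 -0.1198  0.0818] 0.07833462989574255 [-2.1959 -1.1844 -1.5776]
0.03 [ 0.  -0.1  0.  -0.2  0.1  0.1] 89
0.02 [-0.2 -0.3  0.   0.5 -0.6 -0.9] 89
0.01 [-0.5 -0.5  0.   1.2 -1.3 -1.8] 89
0.00 [-0.7 -0.8  0.   1.9 -2.  -2.8] 89
-0.01 [-1.  -1.   0.   2.6 -2.7 -3.8] 89
-0.02 [-1.2 -1.3  0.   3.3 -3.4 -4.7] 89
-0.03 [-1.4 -1.5  0.   4.1 -4.1 -5.6] 89
-0.04 [-1.7 -1.8  0.   4.8 -4.8 -6.5] 89
-0.05 [-1.9 -2.   0.   5.5 -5.6 -7.5] 89
[[ 0.3282 -0.5498  0.7681]
 [ 0.7673  0.6294  0.1227]
 [-0.5509  0.5491  0.6285]]
```

View pics/s8.png

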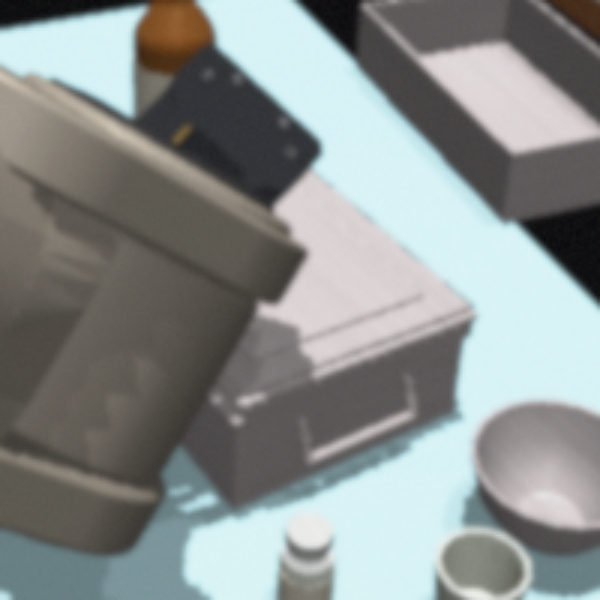

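View pics/t8.png

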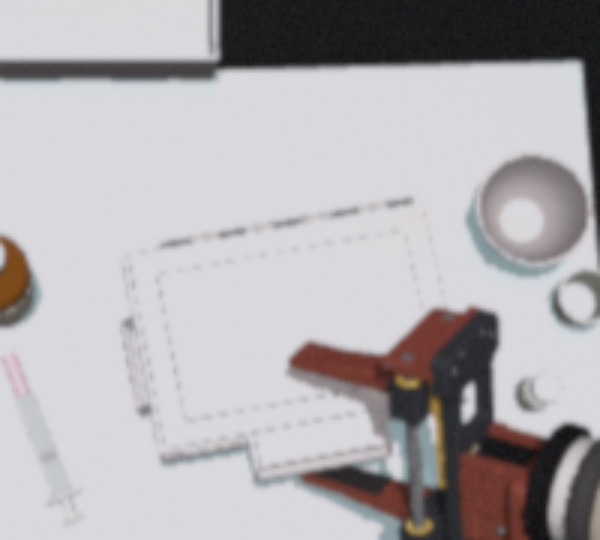

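The lid is within about 0.03 rad of shut. I'll ease the finger away along its pad normal so the lid settles.

Call:
play_rows(moves=[[0, 0, 0, 0, 0, -0.001, 89], [0, 0, 0, 0, 0, -0.002, 89], [0, 0, 0, 0, 0, -0.003, 89], [0, 0, 0, 0, 0, -0.004, 89], [0, 0, 0, 0, 0, -0.005, 89], [0, 0, 0, 0, 0, -0.006, 89], [0, 0, 0, 0, 0, -0.007, 89], [0, 0, 0, 0, 0, -0.008, 89], [0, 0, 0, 0, 0, -0.01, 89], [0, 0, 0, 0, 0, -0.012, 89]])

```text
time_s: 10.35
ee_pos: [0.4974, -0.1214, 0.0741]
tool_rot: [0.804, 0.133, 0.41, 0.41]
force: [0.1, 0.2, 0.4]
gripper_width: 0.0779
```

```bash
python3 - <<'E'
from tr import *
from plant import telemetry,cams
T=cams.snapshot("top")
cv2.imwrite("pics/t9.png",cv2.resize(T["pixels"][150:330,280:480,::-1],None,fx=3,fy=3))
s=telemetry.state();print(s["time_s"],s["ee_pos"],s["force"],s["gripper_width"],s["joint_positions"])
E
```

```text
10.4 [ 0.4971 -0.1214  0.0738] [-0.8355  0.2072 -0.2042] 0.07827800532777153 [ 1.3445  0.9435 -0.9106  1.9822 -0.3944  0.7496  1.3802]
```

View pics/t9.png

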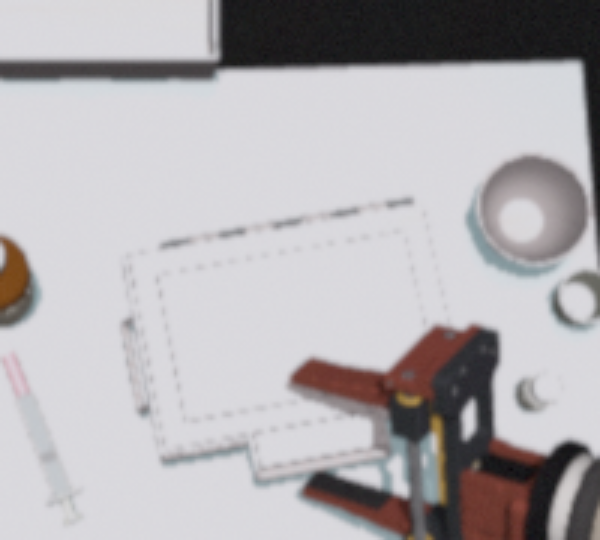

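The lid is shut, the lower finger (340,490) is clear of the lip and the force is about 0. I'll retreat backwards along the tool axis.

Call:
play_rows(moves=[[0, 0, 0, -0.01, 0, -0.004, 89], [0, 0, 0, -0.03, 0, -0.006, 89], [0, 0, 0, -0.06, 0, -0.006, 89], [0, 0, 0, -0.09, 0, -0.006, 89], [0, 0, 0, -0.12, 0, -0.006, 89], [0, 0, 0, -0.12, 0, -0.006, 89], [0, 0, 0, -0.12, 0, -0.006, 89]])

```text
time_s: 11.1
ee_pos: [0.4528, -0.2149, 0.1362]
tool_rot: [0.804, 0.133, 0.41, 0.409]
force: [-0.6, 0.4, -0.5]
gripper_width: 0.0781
```

```bash
python3 - <<'E'
from tr import *
from plant import telemetry,cams
T=cams.snapshot("top");S=cams.snapshot("side")
cv2.imwrite("pics/t10.png",cv2.resize(T["pixels"][150:340,200:500,::-1],None,fx=2.5,fy=2.5))
cv2.imwrite("pics/s10.png",S["pixels"][:,:,::-1])
s=telemetry.state();print(s["time_s"],s["ee_pos"],s["force"],s["gripper_width"],s["joint_positions"])
E
```

```text
11.2 [ 0.4528 -0.213   0.1359] [-0.6     0.4958  0.2079] 0.07798390398745982 [ 1.4844  0.8473 -0.8977  1.884  -0.3656  1.0132  1.3796]
```

View pics/t10.png

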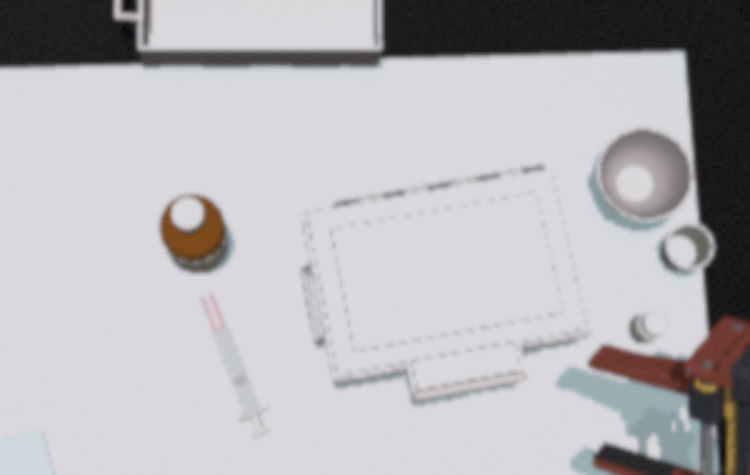

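View pics/s10.png

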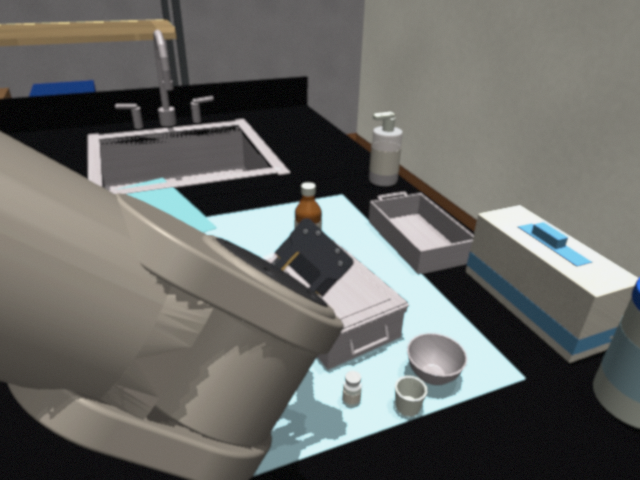

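The top view shows the case shut, with the lip at (465,375). The fingers are clear of everything at right, and the bottle, syringe, bowl, cup and vial look unmoved. I'll check that numerically.

```bash
python3 - <<'E'
from tr import *
from plant import cams
T=cams.snapshot("top");K=np.array([[T["fx"],0,T["cx"]],[0,T["fy"],T["cy"]],[0,0,1]])
for th in(0,.05):
    pts=np.array([bead(th)+k*.045*ey for k in(1,-1)]); print(th,cv2.projectPoints(pts,T["rvec"],T["tvec"],K,None)[0][:,0])
tz=lambda u,v:(200+(u+.5)/2.5-.5,150+(v+.5)/2.5-.5)
for p in[(415,398),(524,376)]: print("obs",tz(*p),onz(T,*tz(*p),.063))
a=cv2.imread("pics/top0.png",0);b=cv2.cvtColor(T["pixels"],cv2.COLOR_RGB2GRAY)
for n,(x0,y0,x1,y1) in dict(spirit=(262,222,293,262),syr=(276,264,312,328),gal=(438,202,478,240),cup=(463,238,488,262),vial=(451,272,470,290)).items():
    t=a[y0:y1,x0:x1]; m=cv2.matchTemplate(b[y0-5:y1+5,x0-5:x1+5],t,cv2.TM_CCOEFF_NORMED); _,v,_,l=cv2.minMaxLoc(m); print(n,round(v,3),l[0]-5,l[1]-5)
E
```

```text
0 [[365.5592 308.2512]
 [411.0188 299.7139]]
0.05 [[365.8943 307.7772]
 [411.6744 299.1809]]
obs (365.7, 308.9) [ 0.4668 -0.0907  0.063 ]
obs (409.3, 300.1) [ 0.4815 -0.176   0.063 ]
spirit 1.0 0 0
syr 0.994 0 0
gal 0.999 0 0
cup 1.0 0 0
vial 0.998 0 0
```

```bash
python3 - <<'E'
import cv2
a=cv2.imread("pics/s10.png"); cv2.imwrite("pics/s10z.png",cv2.resize(a[260:375,310:430],None,fx=5,fy=5,interpolation=cv2.INTER_CUBIC))
E
```

```text
(no output)
```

View pics/s10z.png

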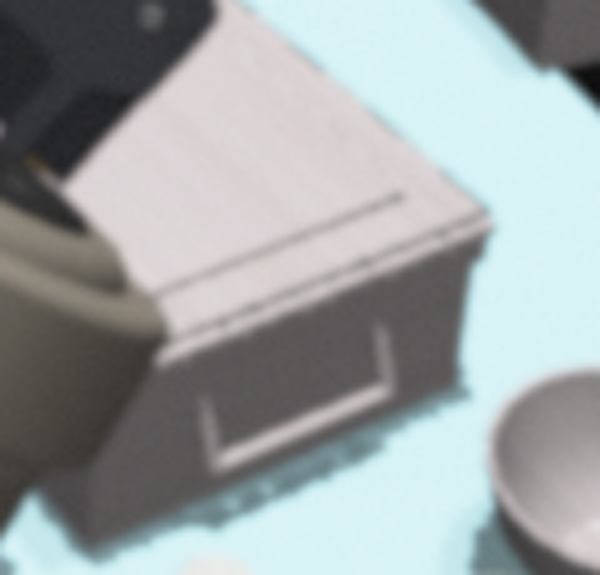

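The lid edge, from (165,355) to (490,225), lies along the case wall with no gap. I'm handing the job in.

```bash
python3 -c "
from plant import job; print(job.close_job())"
```

```text
the job is handed in; nothing more can be done
None
```

The lid is shut and the job is handed in, at about 11 s of the 51 s allowed.

I straddled the lip with the jaws apart and pushed the lid past upright with the rear fingertip. It fell about 28 mm at the lip (about 0.2 rad) onto the front finger at around 1.15 rad. I lowered it on that finger, opening the jaws as it went so the lip was never pinched, then drew the finger out in front.

**Last checks:**
- **Lid:** the bead is within about 2 px of where a shut lid would put it. The top view can't tell 0 from 0.05 rad, so "fully shut" rests on the side view, where no gap shows along the visible part of the rim.
- **Forces:** readings stayed below about 5 N while lowering, and were near zero once the finger was clear.
- **Surroundings:** the bottle, loose syringe, bowl, cup and loose vial match their starting image positions with no shift.
- **Not checked:** I could not look at the vials inside once the lid was shut. The fingers never went into the case.

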